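Close the pinwheel layer of slide cartons

ROBOT

A 6-joint arm with a two-finger parallel gripper is mounted at the origin on the work surface. World frame = base frame: x ahead of the robot, y to its left, z up, the work surface at z = 0. Lengths are in m, angles in rad, forces in N, time in s.
With the tool pointing down it reaches from about 0.35 to 0.725 m from the base axis. Payload 4.3 kg.
Tool frame: the origin (TCP) lies midway between the tips of the shut fingers; the grasp point (between the pads) lies 19 mm behind it; z points along the fingers, y is the line along which they close (so a half turn about z gives the same grasp; the last joint's range is limited). The gripper opens to 85 mm and grips with 20 to 120 N. Pads are 22 mm wide; open, the fingers measure 114 mm over their backs; the gripper's body (76 mm by 85 mm) begins 54 mm behind the grasp point. The pads swing forward as they close: fully open they stand 13 mm farther back than shut.
Start: joints at [-1.363, 0.377, 0.081, 1.274, 0, 1.46], TCP at [0.18, -0.546, 0.231] pointing down, gripper open.
Joint ranges: [-2.72, 2.72], [-0.84, 1.66], [-1.02, 1.22], [-1.77, 2.12], [-1.37, 1.28], [-3.14, 3.14]. Speed limits (rad/s): [2.57, 2.57, 3.14, 3.14, 3.14, 3.14].

INTERFACE

Orientations are given as a unit quaternion [w, x, y, z].
In Python, from cell import monitor, vision, arm gives the robot as it stands.
- The arm moves only by the shell command python3 -m inch 'ROWS'. ROWS is text: rows parted by semicolons, each of 5 numbers parted by spaces: the opening, from 0 (shut) to 1 (fully open), then the shift along the tool's x, y, z in m, then the turn about the tool's z in degrees. In form: gripper tx ty tz twist; .... A call has 1 to 10 rows; each row is the pose to reach, as a shift and turn from the pose commanded when the call began, along the tool's axes at that moment; what a row does not reach only later rows make up. A row lasts 1/12 s, in which the tool goes at most 41.7 mm and 7.16 degrees, less where a joint would pass 70% of its speed; a pose out of reach is approached as far as the arm can. A call with a gripper value outside its range is refused whole. The fingers move at their own pace and stop on an object; the grip force is fixed at half the most. Time passes only in rows, so rows that repeat a pose let the fingers close. It gives the time, the measured TCP pose, the force and the opening at its end, in the units of the state.
- monitor.sense(): the state, without advancing time (a new reading comes with each control period).
- vision.snapshot(name): name is "scene" or "top"; returns a dict with "frame" (384x512x3 uint8, blue, green, red), "camera_matrix" (3x3 intrinsics, pixels), "rvec" (rotation vector, rad) and "tvec" (3), from world to camera coordinates, as OpenCV has them. Camera axes: x right, y down, z forward; pixel columns grow to the right and rows downward; lengths in m; the calibration is good to about 2 mm. A picture is of the moment at which its call begins. There is no depth.
- arm.hand_in(): hands the job in, once; it reports no verdict.
The state is a dict: "time_s": time; "qpos": joint angles; "joint_velocities": joint speeds; "effort": joint torques, N m; "ee_pos": TCP position; "tcp_rot": TCP orientation; "contact_force": force on the tool from outside, world axes, zero at the start; "torque": the same for the moment, N m; "width": finger opening in m.
Only numpy, scipy, OpenCV 4.12 (cv2) and the standard library are available. Lean on these libraries where they do the work, as an engineer would, in place of code of your own. Each camera call takes 0.05 s, during which the arm holds its last target. There are 200 camera calls.

TASK

Finish the layer of slide cartons on the grey slab: two of its four cartons are laid, so add the carton lying open on the bench and the one tucked under the steel riser (slide it out forward from under the overhanging top first) to close the pinwheel, in which each carton's end butts against the side of the next round a small square hole. Set the cartons down gently and level - they hold glass - and push them up snug against their neighbours, square and flush on the outside, without shifting the two already laid. Leave everything else on the bench where it is.

Things in the scene. Friction and masses are not known exactly. Their poses are not given: they have to be found in the camera images.
- slab: fixed flat grey plastic pallet slab, 220 x 220 mm and 15 mm thick; origin at the centre of its underside, top face at z = 15 mm. The finished layer is 140 x 140 mm, centred on the slab, its sides parallel to the slab's, with a 28 x 28 mm hole in its middle. laid_far is centred at slab x, y = (42, 28) mm and laid_left at (-28, 42) mm
- side_place (a point): point on the slab's top at the centre of the first empty place, slab x, y = (28, -42) mm; a carton lies here with its length along slab x, its +y side against the end of laid_far
- front_place (a point): point on the slab's top at the centre of the other empty place, slab x, y = (-42, -28) mm; a carton lies here with its length along slab y, its +y end against the side of laid_left and its +x side against the end of the carton in the side place. Either carton may take either place, either end first
- laid_far: a plain brown carton of microscope slides with a white paper band round its middle, 84 x 56 x 30 mm (long x, wide y, high z), about 0.25 kg, loose; origin at the centre of its underside, x along its length. Already laid on the slab at its far (+x) side with its x axis along the slab's +y
- laid_left: a plain brown carton of microscope slides with a white paper band round its middle, 84 x 56 x 30 mm (long x, wide y, high z), about 0.25 kg, loose; origin at the centre of its underside, x along its length. Already laid on the slab at its left (+y) side with its x axis along the slab's +x
- open_carton: a plain brown carton of microscope slides with a white paper band round its middle, 84 x 56 x 30 mm (long x, wide y, high z), about 0.25 kg, loose; origin at the centre of its underside, x along its length. Lies free on the bench to the left or right of the slab, to be laid in the layer
- shelf_carton: a plain brown carton of microscope slides with a white paper band round its middle, 84 x 56 x 30 mm (long x, wide y, high z), about 0.25 kg, loose; origin at the centre of its underside, x along its length. Starts flat on the bench with its rear part under the riser's top and its front 40 to 54 mm sticking out towards the riser's -x; to be laid in the layer
- riser: fixed low steel riser shelf, 120 mm deep (x), 136 mm wide (y); origin at the centre of its footprint. Its top plate covers the footprint from z = 36 to 42 mm, front edge at x = -60 mm. 4 mm end panels (x = 0 to 60 mm only) and a back panel stand under it; its front is open: a carton slides out to -x and is clear of the top when its centre is beyond x = -104 mm
- dropper: bystander: small amber bottle, 28 mm diameter, 55 mm high, standing on the rear half of the riser's top; origin at its underside
- reagent_bottle: bystander: amber bottle, 60 mm diameter, 130 mm high; origin at its underside
- beaker: bystander: glass beaker, 66 mm diameter, 80 mm high; origin at its underside
- cover_box: bystander: small all-white cover-glass box, 50 x 40 x 20 mm, lying between slab and robot; origin at its underside. Not part of the layer
- marker: bystander: marker pen lying along its x, about 125 mm long and 13 mm high; origin at its underside
- slide_tray: bystander: flat white tray, 100 x 200 x 18 mm, beyond the slab; origin at its underside
- petri: bystander: clear round dish, 94 mm diameter, 15 mm high; origin at its underside
Things that resemble listed ones, but are neither listed nor needed, are in the scene too. Leave any green or orange look-alike of the shelf_carton alone.

How it is judged:
By the outcome, as a careful person would: the job done as asked, in the order asked, and still so for the second after the job is handed in, with the robot touching nothing.
It also fails if it takes over 72 s, if anything falls off the work surface, if the arm or the gripper's body presses on something with over 40 N, if the wrist force passes 120 N, or if a joint passes its speed limit or range.

## Working session

There is one attempt and no reset: what is moved stays moved. The work goes in short steps, Python scripts to look and compute and a shell command to move; the robot and the scene stay as the last step left them, time stands still between calls to the robot, and variables do not carry over. Pictures are saved under pics/ and viewed, on a budget of 10 in all, crops included, one or two more only if the job needs it, and the job is handed in when it is done.

```bash
ls; mkdir -p pics
python3 - <<'E'
from cell import monitor, vision
import cv2,numpy as np
for n in("top","scene"):
    s=vision.snapshot(n); cv2.imwrite(f"pics/{n}0.png",s["frame"]); np.savez(f"pics/{n}0.npz",**{k:np.array(v) for k,v in s.items()})
    R=cv2.Rodrigues(np.array(s["rvec"],float))[0]; print(n,(-R.T@np.array(s["tvec"]).ravel()).round(3),R[2].round(3),np.array(s["camera_matrix"]).round(1).tolist())
print(monitor.sense())
E
```

```text
pics
top [ 0.434 -0.014  1.032] [ 0.109 -0.007 -0.994] [[354.5, 0.0, 256.3], [0.0, 354.5, 188.3], [0.0, 0.0, 1.0]]
scene [ 1.449 -0.373  0.757] [-0.759  0.293 -0.581] [[375.4, 0.0, 251.2], [0.0, 375.4, 192.2], [0.0, 0.0, 1.0]]
{'time_s': 0.1, 'qpos': array([-1.36333413e+00,  3.78035229e-01,  7.97848356e-02,  1.27444478e+00,
        9.48044919e-06,  1.46050605e+00]), 'joint_velocities': array([-0.00115425, -0.00214846,  0.00242433, -0.00051807,  0.00119194,
        0.00139269]), 'effort': array([ 9.32471121e-04, -4.64695323e+01,  2.70581782e+01,  1.20916252e-02,
       -1.16780607e-04,  7.42600690e-06]), 'ee_pos': array([ 0.17953859, -0.5456224 ,  0.23043834]), 'tcp_rot': array([-9.48535648e-04,  9.87405252e-01,  1.58208617e-01, -4.13759907e-05]), 'contact_force': array([ 0.08136376, -0.26161423,  0.00345756]), 'torque': array([-0.02937212,  0.00196399, -0.00487179]), 'width': 0.0856352664259062}
```

View pics/top0.png

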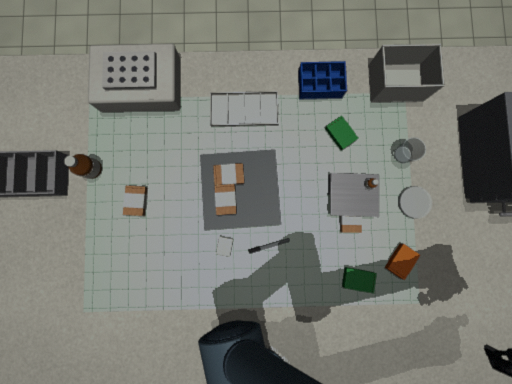

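View pics/scene0.png

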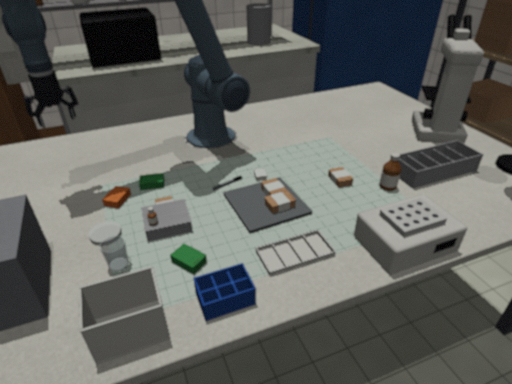

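Top view: +x is up and +y is left. The slab is centred near (241,190), with laid_far at (229,174) and laid_left at (226,200).

Candidates for the two cartons:
- Brown and white-banded at (134,200): fits open_carton.
- Brown piece at (351,229), sticking out from the riser at (354,195): fits shelf_carton.
- Green at (342,133) and (360,279), and orange at (403,261): look-alikes to leave alone.

I'll confirm the first two in one enlarged crop.

```bash
cat > h.py <<'E'
import cv2,numpy as np
from cell import monitor,vision
def snap(n,f=None):
    s=np.load(f) if f else vision.snapshot(n)
    return s
def ray(s,uv,z):
    K=np.array(s["camera_matrix"],float);R=cv2.Rodrigues(np.array(s["rvec"],float))[0];t=np.array(s["tvec"],float).ravel()
    p=cv2.undistortPoints(np.array(uv,float).reshape(-1,1,2),K,None).reshape(-1,2)
    d=np.c_[p,np.ones(len(p))]@R; c=-R.T@t
    return (c+d*((z-c[2])/d[:,2])[:,None])[:,:2]
def proj(s,X):
    return cv2.projectPoints(np.array(X,float).reshape(-1,1,3),np.array(s["rvec"],float),np.array(s["tvec"],float),np.array(s["camera_matrix"],float),None)[0].reshape(-1,2)
E
python3 - <<'E'
from h import *
s=snap(0,"pics/top0.npz");f=s["frame"]
def c(x,y,w,h,k): return cv2.resize(f[y:y+h,x:x+w],None,fx=k,fy=k,interpolation=cv2.INTER_CUBIC)
a=np.zeros((600,800,3),np.uint8)
a[:300,:300]=c(109,175,50,50,6)
a[:300,310:790]=c(320,165,80,50,6)[:, :480]
a[300:600,310:790]=c(320,215,80,50,6)
a[310:600,:300]=c(195,150,100,97,3)[:290,:300]
cv2.imwrite("pics/crop1.png",a)
hsv=cv2.cvtColor(f,cv2.COLOR_BGR2HSV)
for p in [(125,200),(134,190),(134,200),(134,212),(260,200),(229,165),(229,175),(351,229),(351,220),(351,224),(403,261),(300,200)]: print(p,f[p[1],p[0]],hsv[p[1],p[0]])
E
```

```text
(125, 200) [157 154 152] [108   8 157]
(134, 190) [ 69  99 135] [ 14 125 135]
(134, 200) [152 154 151] [ 70   5 154]
(134, 212) [ 70 100 136] [ 14 124 136]
(260, 200) [91 91 88] [90  8 91]
(229, 165) [156 157 154] [ 80   5 157]
(229, 175) [157 156 153] [ 98   6 157]
(351, 229) [ 68  98 132] [ 14 124 132]
(351, 220) [156 155 151] [ 96   8 156]
(351, 224) [144 145 148] [  8   7 148]
(403, 261) [19 45 88] [ 11 200  88]
(300, 200) [154 153 149] [ 96   8 154]
```

View pics/crop1.png

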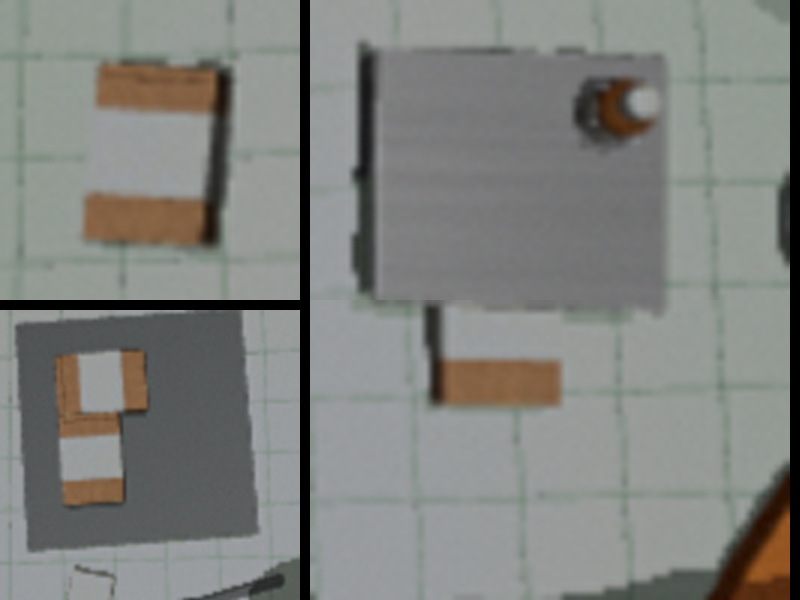

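The crop confirms both: the brown-and-white carton on the left bench is open_carton. The brown end with its white band running under the riser's front edge is shelf_carton. Now the measurements.

```bash
cat >> h.py <<'E'
def rects(s,box,z,mode="brown",k=8):
    """min-area rects (world) of brown blobs within box x0,y0,x1,y1; returns list of (n, corners)"""
    x0,y0,x1,y1=box; f=s["frame"][y0:y1,x0:x1]
    f=cv2.resize(f,None,fx=k,fy=k,interpolation=cv2.INTER_CUBIC); h=cv2.cvtColor(f,cv2.COLOR_BGR2HSV)
    m=((h[...,1]>65)&(h[...,2]>100)&(h[...,0]<25)) if mode=="brown" else ((h[...,2]<122)&(h[...,2]>60)&(h[...,1]<40))
    m=cv2.morphologyEx(m.astype(np.uint8),cv2.MORPH_OPEN,np.ones((9,9)))
    cs=[c for c in cv2.findContours(m,cv2.RETR_EXTERNAL,cv2.CHAIN_APPROX_NONE)[0] if cv2.contourArea(c)>60*k*k/2]
    out=[]
    for c in cs:
        p=(c.reshape(-1,2)+.5)/k-.5+[x0,y0]; out.append(ray(s,p,z))
    return out
def rect(p):
    (c,wh,a)=cv2.minAreaRect((p*1000).astype(np.float32)); 
    if a>45:a-=90; wh=wh[::-1]
    return np.round([*c,*wh,a],1)
E
python3 - <<'E'
from h import *
s=snap(0,"pics/top0.npz")
print("cx cy size_x size_y yaw(mm,deg)")
for n,b,z,m in [("slab",(195,140,290,238),.015,"slab"),("laid",(205,155,255,222),.045,"brown"),("open",(112,178,156,222),.03,"brown"),("shelf",(332,217,372,240),.03,"brown"),("riser",(322,160,390,222),.042,"slab")]:
    r=rects(s,b,z,m)
    for p in r: print(n,rect(p))
    if len(r)>1: print(n,"all",rect(np.vstack(r)))
E
```

```text
cx cy size_x size_y yaw(mm,deg)
slab [544.9  26.7 222.6 222.4   2.8]
laid [483.3  66.5  22.1  55.6   2.7]
laid [574.1  70.9  77.8  56.5   3.1]
laid [587.   26.   55.1  22.    2.8]
laid all [543.   55.5 140.8  84.6   2.2]
open [486.8 329.9  21.6  55.4  -4.5]
open [549.3 324.8  21.9  55.5  -3.7]
open all [518.1 327.3  84.3  55.6  -4.7]
shelf [ 424.7 -285.8   20.9   54.2   -1.3]
riser [ 519.1 -311.4  123.9  103.4   -3.1]
```

Slab pose: centre (545, 27) mm, yaw 2.8°, and the laid cartons agree to under 1 mm. Open carton: centre (518, 327), yaw −4.6°. I'll take the open carton first, gripping it 28 mm off-centre so that the inner finger ends up in the centre hole.

```bash
cat >> h.py <<'E'
def yaw(st):
    q=st["tcp_rot"]; w,x,y,z=q; return np.degrees(np.arctan2(2*(x*y+w*z),1-2*(y*y+z*z)))
def to(X,Y,Z,psi):
    """tool-frame shift (m) and twist (deg) from the present pose to world target in mm"""
    st=monitor.sense(); a=yaw(st); d=np.array([X,Y,Z])/1000-st["ee_pos"]; c,s=np.cos(np.radians(a)),np.sin(np.radians(a))
    print("tool shift",np.round([c*d[0]+s*d[1],s*d[0]-c*d[1],-d[2]],4),"twist",round((-(psi-a)+180)%360-180,1),"| at",(st["ee_pos"]*1000).round(1),"yaw",round(a,1),"w",round(st["width"]*1000,1),"F",st["contact_force"].round(1),"t",round(st["time_s"],2))
E
python3 -c "
from h import *
to(480,-120,231,100)"
```

```text
tool shift [ 0.4184 -0.3104 -0.0006] twist -81.8 | at [ 179.5 -545.6  230.4] yaw 18.2 w 85.6 F [ 0.1 -0.3  0. ] t 0.1
```

```bash
python3 -m inch '1 0.03 -0.02 0 -7; 1 0.07 -0.05 0 -14; 1 0.11 -0.08 0 -21; 1 0.15 -0.11 0 -28; 1 0.18 -0.13 0 -35; 1 0.21 -0.16 0 -42; 1 0.24 -0.18 0 -49; 1 0.27 -0.2 0 -56; 1 0.3 -0.22 0 -63; 1 0.33 -0.24 0 -70' && python3 -c "
from h import *
to(490,200,200,175)"
```

```text
time_s: 0.93
ee_pos: [0.4188, -0.2129, 0.2311]
tcp_rot: [-0.0, 0.716, 0.698, 0.0]
contact_force: [-0.1, -0.1, -0.1]
width: 0.0853
tool shift [0.4145 0.0609 0.0311] twist -86.4 | at [ 418.8 -212.9  231.1] yaw 88.6 w 85.3 F [-0.1 -0.1 -0.1] t 0.93
```

```bash
python3 -m inch '1 0.04 0.01 0 -7; 1 0.08 0.01 0 -14; 1 0.12 0.02 0 -21; 1 0.16 0.02 0 -28; 1 0.2 0.03 0 -35; 1 0.24 0.04 0 -42; 1 0.28 0.04 0 -49; 1 0.32 0.05 0 -56; 1 0.36 0.06 0 -63; 1 0.4 0.06 0 -70' && python3 -c "
from h import *
to(490.2,329.6,60,175.4)"
```

```text
time_s: 1.77
ee_pos: [0.4916, 0.1849, 0.2308]
tcp_rot: [0.0, 0.186, 0.983, -0.0]
contact_force: [1.1, -0.2, 0.4]
width: 0.0854
tool shift [0.0542 0.1342 0.1708] twist -16.9 | at [491.6 184.9 230.8] yaw 158.5 w 85.4 F [ 1.1 -0.2  0.4] t 1.77
```

```bash
python3 -m inch '1 0.013 0.032 0.02 -6; 1 0.026 0.064 0.04 -12; 1 0.04 0.1 0.06 -17; 1 0.054 0.134 0.08 -17; 1 0.054 0.134 0.11 -17; 1 0.054 0.134 0.14 -17; 1 0.054 0.134 0.17 -17; 1 0.054 0.134 0.171 -17' && python3 -c "
from h import *
to(490.2,329.6,0,175.4)"
```

```text
time_s: 2.43
ee_pos: [0.4852, 0.3251, 0.0537]
tcp_rot: [-0.005, 0.041, 0.999, -0.003]
contact_force: [-1.8, 0.1, -0.5]
width: 0.0856
tool shift [-0.0046  0.0049  0.0537] twist -0.1 | at [485.2 325.1  53.7] yaw 175.3 w 85.6 F [-1.8  0.1 -0.5] t 2.43
```

```bash
python3 -m inch '1 0 0 0 0; 1 0 0 0 0; 1 0 0 0 0' && python3 -c "
from h import *
to(490.2,329.6,0,175.4)"
```

```text
time_s: 2.68
ee_pos: [0.492, 0.3279, 0.0626]
tcp_rot: [0.002, 0.042, 0.999, 0.001]
contact_force: [0.6, -0.2, 0.3]
width: 0.0856
tool shift [0.002  0.0016 0.0626] twist -0.2 | at [492.  327.9  62.6] yaw 175.2 w 85.6 F [ 0.6 -0.2  0.3] t 2.68
```

```bash
python3 -m inch '1 0.001 0.001 0.02 0; 1 0.001 0.001 0.04 0; 1 0.001 0.001 0.055 0; 1 0.001 0.001 0.06 0; 1 0.001 0.001 0.06 0; 0.75 0.001 0.001 0.06 0; 0.75 0.001 0.001 0.06 0' && python3 -c "
from h import *
to(490.2,329.6,0,175.4)"
```

```text
time_s: 3.27
ee_pos: [0.4908, 0.329, 0.0021]
tcp_rot: [0.001, 0.042, 0.999, 0.001]
contact_force: [0.2, -0.0, -0.2]
width: 0.0647
tool shift [0.0007 0.0005 0.0021] twist -0.2 | at [490.8 329.    2.1] yaw 175.2 w 64.7 F [ 0.2 -0.  -0.2] t 3.27
```

```bash
python3 -m inch '0 0 0 0.001 0; 0 0 0 0.001 0; 0 0 0 0.001 0; 0 0 0 0.001 0; 0 0 0 0.001 0; 0 0 0 0.001 0' && python3 -m inch '0 0 0 -0.004 0; 0 0 0 -0.012 0; 0 0 0 -0.02 0; 0 0 0 -0.03 0; 0 0 0 -0.04 0; 0 0 0 -0.04 0; 0 0 0 -0.04 0'
python3 - <<'E'
from h import *
to(547,-15.2,70,182.8)
s=snap("scene");t=snap("top")
a=cv2.resize(t["frame"][160:230,90:170],(480,420),interpolation=cv2.INTER_CUBIC)
b=cv2.resize(s["frame"][120:220,300:405],(315,300),interpolation=cv2.INTER_CUBIC)
o=np.zeros((420,800,3),np.uint8);o[:,:480]=a;o[:300,485:]=b;cv2.imwrite("pics/grip1.png",o)
E
```

```text
time_s: 3.77
ee_pos: [0.491, 0.3294, 0.0016]
tcp_rot: [0.002, 0.042, 0.999, 0.001]
contact_force: [-0.4, -0.5, 7.2]
width: 0.055
time_s: 4.35
ee_pos: [0.4903, 0.3288, 0.0405]
tcp_rot: [0.001, 0.042, 0.999, 0.001]
contact_force: [-0.3, -0.7, -2.7]
width: 0.0547
tool shift [-0.0852 -0.3381 -0.0295] twist -7.6 | at [490.3 328.8  40.5] yaw 175.2 w 54.7 F [-0.3 -0.7 -2.7] t 4.35
```

View pics/grip1.png

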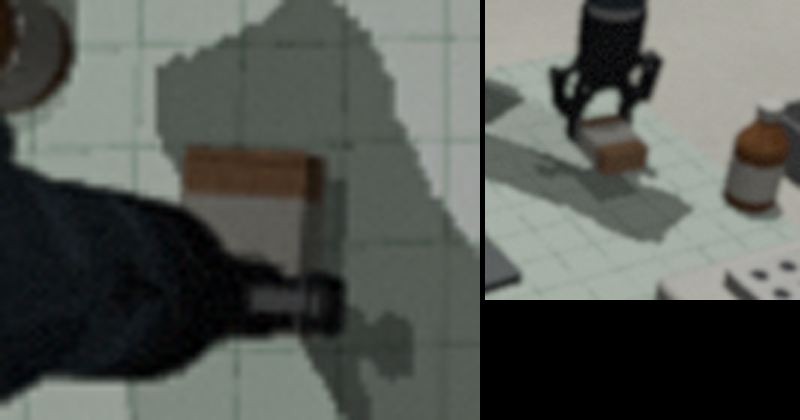

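The carton is held and looks level, 55 mm across the pads. In the left crop the gripper sits over its robot-side end at about (300,300) px. I'm carrying it high over the laid cartons.

```bash
cat >> h.py <<'E'
C=np.array([544.9,26.7]);SY=2.8
def slab(a,b): 
    c,s=np.cos(np.radians(SY)),np.sin(np.radians(SY)); return C+[a*c-b*s,a*s+b*c]
def inslab(p):
    c,s=np.cos(np.radians(SY)),np.sin(np.radians(SY)); d=np.asarray(p)-C; return np.c_[d[...,0]*c+d[...,1]*s,-d[...,0]*s+d[...,1]*c]
E
python3 -m inch '0 0 -0.005 -0.01 0; 0 -0.005 -0.02 -0.025 0; 0 -0.012 -0.045 -0.04 0; 0 -0.02 -0.075 -0.055 -1; 0 -0.028 -0.11 -0.065 -2; 0 -0.036 -0.145 -0.07 -3; 0 -0.044 -0.18 -0.07 -4; 0 -0.052 -0.215 -0.07 -5; 0 -0.06 -0.25 -0.07 -6; 0 -0.068 -0.28 -0.07 -7' && python3 -m inch '0 -0.005 -0.025 0 -0.6; 0 -0.009 -0.045 0 -0.6; 0 -0.012 -0.055 0 -0.6; 0 -0.012 -0.06 0 -0.6; 0 -0.012 -0.06 0 -0.6; 0 -0.012 -0.06 0 -0.6' && python3 -c "
from h import *
to(*slab(0.9,-46),60,182.8)"
```

```text
time_s: 5.28
ee_pos: [0.5331, 0.041, 0.1096]
tcp_rot: [-0.0, -0.019, 1.0, -0.0]
contact_force: [0.4, 0.0, -3.7]
width: 0.0548
time_s: 5.78
ee_pos: [0.5475, -0.015, 0.1092]
tcp_rot: [-0.0, -0.025, 1.0, 0.0]
contact_force: [-0.1, -0.3, -2.6]
width: 0.0548
tool shift [-0.0004 -0.0042  0.0492] twist 0.0 | at [547.5 -15.  109.2] yaw -177.2 w 54.8 F [-0.1 -0.3 -2.6] t 5.78
```

```bash
python3 -m inch '0 0 -0.004 0.015 0; 0 0 -0.004 0.04 0; 0 0 -0.004 0.06 0; 0 0 -0.004 0.075 0; 0 0 -0.004 0.082 0; 0 0 -0.004 0.085 0; 0 0 -0.004 0.085 0; 0 0 -0.004 0.085 0'
python3 - <<'E'
from h import *
to(*slab(0.9,-42),18,182.8)
t=snap("top");np.savez("pics/t2.npz",**{k:np.array(v) for k,v in t.items()})
cv2.imwrite("pics/pl1.png",cv2.resize(t["frame"][145:240,195:290],(570,570),interpolation=cv2.INTER_CUBIC))
E
```

```text
time_s: 6.45
ee_pos: [0.5489, -0.0194, 0.0251]
tcp_rot: [0.001, -0.025, 1.0, -0.0]
contact_force: [0.4, -1.2, -3.3]
width: 0.0553
tool shift [0.0009 0.0043 0.0071] twist 0.1 | at [548.9 -19.4  25.1] yaw -177.1 w 55.3 F [ 0.4 -1.2 -3.3] t 6.45
```

View pics/pl1.png

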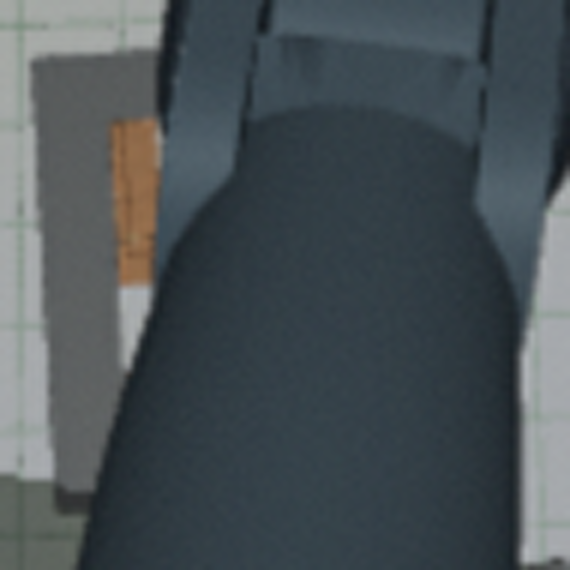

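The arm hides the joint from the top camera, so it shows nothing beyond the laid corner at (135,200). I'll lower the carton and feel for contact instead.

```bash
python3 -m inch '0 0.0005 0.001 0.002 0; 0 0.001 0.002 0.004 0; 0 0.001 0.0025 0.0055 0; 0 0.001 0.0025 0.0055 0; 0 0.001 0.0025 0.0055 0; 0 0.001 0.0025 0.0055 0' && python3 -m inch '0 0 0.0005 0 0; 0 0 0.0005 0 0; 0 0 0.0005 0 0' && python3 -m inch '0 0 0.0005 0 0; 0 0 0.0005 0 0; 0 0 0.0005 0 0' && python3 -m inch '0 0 0.0005 0 0; 0 0 0.0005 0 0; 0 0 0.0005 0 0'
python3 - <<'E'
from h import *
to(*slab(0.9,-42),16.6,182.8)
t=snap("scene")
cv2.imwrite("pics/pl1s.png",cv2.resize(t["frame"][150:240,210:330],(800,600),interpolation=cv2.INTER_CUBIC))
E
```

```text
time_s: 7.0
ee_pos: [0.5471, -0.0175, 0.0188]
tcp_rot: [0.0, -0.024, 1.0, -0.0]
contact_force: [0.1, 0.0, -2.9]
width: 0.0553
time_s: 7.25
ee_pos: [0.5471, -0.0169, 0.0188]
tcp_rot: [0.0, -0.024, 1.0, -0.0]
contact_force: [0.1, -0.4, -2.0]
width: 0.0547
time_s: 7.5
ee_pos: [0.547, -0.0164, 0.0188]
tcp_rot: [-0.0, -0.025, 1.0, -0.0]
contact_force: [-0.2, 0.7, -3.3]
width: 0.0551
time_s: 7.75
ee_pos: [0.547, -0.0159, 0.0188]
tcp_rot: [-0.0, -0.025, 1.0, -0.0]
contact_force: [0.8, -0.1, -3.2]
width: 0.055
tool shift [-0.0009  0.0006  0.0022] twist 0.0 | at [547.  -15.9  18.8] yaw -177.2 w 55.0 F [ 0.8 -0.1 -3.2] t 7.75
```

View pics/pl1s.png

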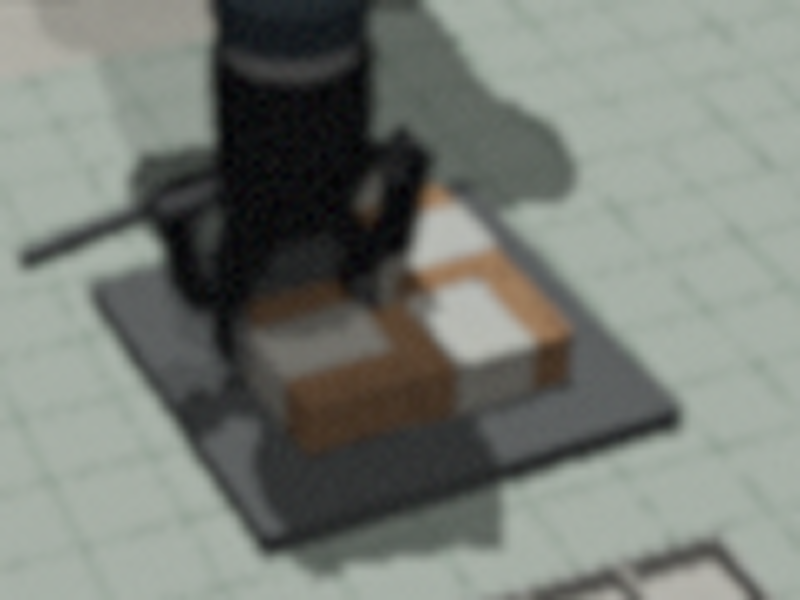

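The held carton lines up with laid_far, with the finger in the centre hole at about (380,290). Lowering gently.

```bash
python3 -m inch '0 -0.0005 0.0005 0.0005 0; 0 -0.0005 0.0005 0.001 0; 0 -0.0005 0.0005 0.0015 0; 0 -0.0005 0.0005 0.0018 0; 0 -0.0005 0.0005 0.0018 0' && python3 -m inch '0 0 0 0.0005 0; 0 0 0 0.0005 0; 0 0 0 0.0005 0'
```

```text
time_s: 8.22
ee_pos: [0.5475, -0.0154, 0.017]
tcp_rot: [0.0, -0.025, 1.0, -0.0]
contact_force: [-0.7, 0.0, -3.2]
width: 0.055
time_s: 8.47
ee_pos: [0.5475, -0.0154, 0.0168]
tcp_rot: [0.0, -0.025, 1.0, -0.0]
contact_force: [-1.5, -0.8, 1.3]
width: 0.055
```

```bash
python3 -m inch '0 0 0.0003 0 0; 0 0 0.0005 0 0; 0 0 0.0005 0 0; 0 0 0.0005 0 0' && python3 -m inch '0.78 0 0.0005 0 0; 0.78 0 0.0005 0 0; 0.78 0 0.0005 0 0; 0.78 0 0.0005 0 0' && python3 -m inch '0.78 0 0 -0.015 0; 0.78 0 0 -0.045 0; 0.78 0 0 -0.085 0; 0.78 0 0 -0.12 0; 0.78 0.01 -0.03 -0.13 0; 0.9 0.02 -0.07 -0.13 0; 1 0.03 -0.11 -0.13 0; 1 0.04 -0.15 -0.13 0; 1 0.05 -0.19 -0.13 0; 1 0.05 -0.22 -0.13 0'
python3 - <<'E'
from h import *
to(428,-285.9,100,178.7)
t=snap("top");np.savez("pics/t3.npz",**{k:np.array(v) for k,v in t.items()})
for p in rects(t,(205,150,280,222),.045): print(rect(p),inslab(p).min(0).round(1),inslab(p).max(0).round(1))
cv2.imwrite("pics/pl1t.png",cv2.resize(t["frame"][145:240,195:290],(570,570),interpolation=cv2.INTER_CUBIC))
E
```

```text
time_s: 8.8
ee_pos: [0.5475, -0.0153, 0.0167]
tcp_rot: [0.0, -0.024, 1.0, -0.001]
contact_force: [-3.3, -2.5, 2.7]
width: 0.055
time_s: 9.13
ee_pos: [0.5478, -0.0142, 0.0165]
tcp_rot: [0.0, -0.025, 1.0, 0.0]
contact_force: [-0.9, -0.1, -0.1]
width: 0.0662
time_s: 9.97
ee_pos: [0.5068, -0.2394, 0.1467]
tcp_rot: [-0.0, -0.023, 1.0, -0.0]
contact_force: [1.1, 0.3, 0.4]
width: 0.0853
tool shift [ 0.0809 -0.0428  0.0467] twist 4.0 | at [ 506.8 -239.4  146.7] yaw -177.3 w 85.3 F [1.1 0.3 0.4] t 9.97
[482.9  66.1  22.7  56.4   3. ] [-545.1   -0. ] [-545.1    0. ]
[543.4 -15.4  22.7  56.5   3.6] [-5.45e+02 -1.00e-01] [-5.45e+02 -1.00e-01]
[574.3  70.7  77.9  56.8   3.2] [-545.   -0.] [-544.9    0. ]
[588.4  -1.9  56.2  77.8   2.7] [-5.45e+02 -1.00e-01] [-544.9   -0. ]
```

View pics/pl1t.png

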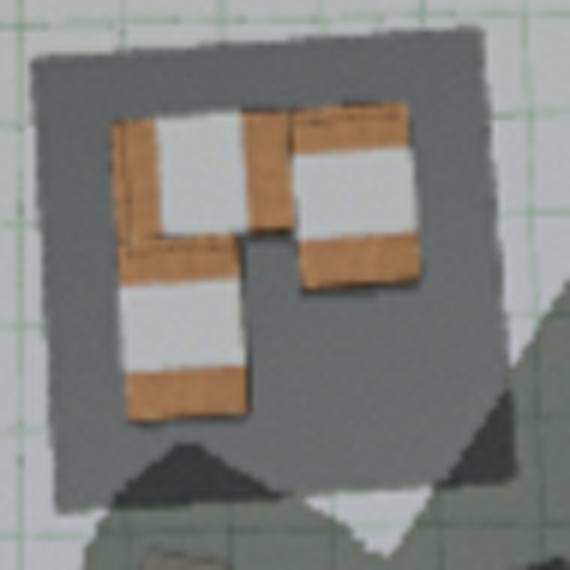

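The carton is laid snug against laid_far and nearly flush: its far edge runs (292,112)–(408,103), in line with laid_far's. The laid two have not visibly moved. I'll check its squareness numerically while moving on to the shelf carton.

```bash
cat >> h.py <<'E'
def edge(s,z,a0,b0,a1,b1,ax,r=8,n=60):
    """strongest grey-step offset along slab axis ax for points on a slab-frame segment (mm) at height z: line fit -> (mid offset, angle deg, rms)"""
    g=s["frame"].astype(np.float32).max(2) if ax!="s" else None
    u=np.linspace(0,1,n); off=np.arange(-r,r+.01,.25); P=np.c_[a0+(a1-a0)*u,b0+(b1-b0)*u]; res=[]
    for p in P:
        q=np.repeat(p[None],len(off),0); q[:,ax]+=off
        uv=proj(s,[[*(slab(*x)/1000),z] for x in q]).astype(np.float32)
        v=cv2.remap(g,uv[None,:,0].copy(),uv[None,:,1].copy(),cv2.INTER_CUBIC)[0]
        d=np.abs(np.gradient(cv2.GaussianBlur(v[None],(0,0),6)[0])); w=d**4; res.append((w*off).sum()/w.sum())
    t=P[:,1-ax]; k,c=np.polyfit(t-t.mean(),res,1); return round(np.median(res),2),round(np.degrees(np.arctan(k)),2),round(np.std(res-k*(t-t.mean())-c),2)
E
python3 -m inch '1 0.02 -0.01 0.01 2; 1 0.045 -0.025 0.02 4; 1 0.07 -0.037 0.03 4; 1 0.08 -0.042 0.045 4; 1 0.08 -0.042 0.06 4; 1 0.08 -0.042 0.075 4; 1 0.08 -0.042 0.085 4; 1 0.08 -0.042 0.085 4; 1 0.08 -0.042 0.085 4; 1 0.08 -0.042 0.085 4'
python3 - <<'E'
from h import *
to(428,-285.9,3,178.7)
t=snap(0,"pics/t3.npz")
print("far edge, side",edge(t,.045,70,-64,70,-20,0)," laid_far",edge(t,.045,70,-8,70,64,0))
print("outer edge, side",edge(t,.045,-8,-70,64,-70,1)," laid_left outer",edge(t,.045,-64,70,8,70,1))
print("side end",edge(t,.045,-14,-64,-14,-20,0)," laid_left end",edge(t,.045,-70,20,-70,64,0))
E
```

```text
time_s: 10.85
ee_pos: [0.4311, -0.2826, 0.0622]
tcp_rot: [0.0, 0.01, 1.0, -0.0]
contact_force: [0.4, 0.1, 0.2]
width: 0.0855
tool shift [ 0.0031 -0.0033  0.0592] twist 0.1 | at [ 431.1 -282.6   62.2] yaw 178.8 w 85.5 F [0.4 0.1 0.2] t 10.85
far edge, side (np.float64(-0.92), np.float64(0.64), np.float64(0.49))  laid_far (np.float64(-0.09), np.float64(0.45), np.float64(0.76))
outer edge, side (np.float64(-0.03), np.float64(0.71), np.float64(0.57))  laid_left outer (np.float64(0.68), np.float64(-0.18), np.float64(0.52))
side end (np.float64(0.21), np.float64(-0.13), np.float64(0.32))  laid_left end (np.float64(0.17), np.float64(-0.29), np.float64(0.52))
```

Edges agree to within 1 mm and about 0.5°. Now descending on the shelf carton's exposed end.

```bash
python3 -m inch '1 0.003 -0.003 0.015 0; 1 0.003 -0.003 0.035 0; 1 0.003 -0.003 0.052 0; 1 0.003 -0.003 0.058 0; 1 0.003 -0.003 0.058 0; 0.78 0.003 -0.003 0.058 0; 0.78 0.003 -0.003 0.058 0' && python3 -m inch '0 0 0 0 0; 0 0 0 0 0; 0 0 0 0 0; 0 0 0 0 0; 0 0 0 0 0; 0 0 0 0 0'
python3 - <<'E'
from h import *
to(428-70,-285.9+2,4,178.7)
t=snap("top")
for p in rects(t,(332,215,372,242),.03): print(rect(p))
E
```

```text
time_s: 11.43
ee_pos: [0.4284, -0.2861, 0.0048]
tcp_rot: [0.001, 0.01, 1.0, -0.001]
contact_force: [0.4, -0.2, 0.7]
width: 0.0668
time_s: 11.93
ee_pos: [0.4286, -0.2864, 0.0052]
tcp_rot: [0.001, 0.01, 1.0, -0.001]
contact_force: [-0.5, 0.1, 5.2]
width: 0.055
tool shift [0.0706 0.001  0.0012] twist 0.1 | at [ 428.6 -286.4    5.2] yaw 178.8 w 55.0 F [-0.5  0.1  5.2] t 11.93
```

```bash
python3 -m inch '0 0.003 0 -0.0005 0; 0 0.009 0 -0.001 0; 0 0.018 0 -0.001 0; 0 0.028 0 -0.001 0; 0 0.038 0 -0.001 0; 0 0.048 0 -0.001 0; 0 0.058 0 -0.001 0; 0 0.064 0 -0.001 0; 0 0.066 0 -0.001 0; 0 0.066 0 -0.001 0'
python3 - <<'E'
from h import *
to(428-70,-285.9+2,60,178.7)
t=snap("top");s=snap("scene")
a=cv2.resize(t["frame"][160:280,310:410],(500,600),interpolation=cv2.INTER_CUBIC)
b=cv2.resize(s["frame"][160:240,100:200],(300,240),interpolation=cv2.INTER_CUBIC)
o=np.zeros((600,800,3),np.uint8);o[:,:500]=a;o[:240,500:]=b;cv2.imwrite("pics/slide.png",o)
E
```

```text
time_s: 12.82
ee_pos: [0.3607, -0.2845, 0.0052]
tcp_rot: [0.0, 0.011, 1.0, -0.001]
contact_force: [1.5, 1.1, 8.5]
width: 0.0551
tool shift [ 0.0027  0.0006 -0.0548] twist 0.1 | at [ 360.7 -284.5    5.2] yaw 178.8 w 55.1 F [1.5 1.1 8.5] t 12.82
```

View pics/slide.png

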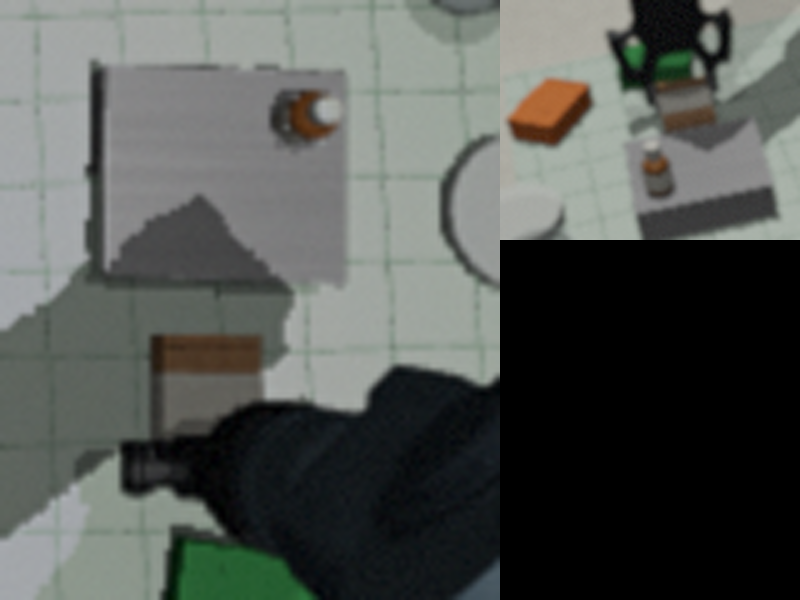

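The carton is clear of the riser by about 25 mm, with its rear edge at (210,335) in the crop and the riser's front edge at row 285. The dropper is undisturbed and the green look-alike untouched. Lifting and carrying.

```bash
python3 -m inch '0 0 0 -0.006 0; 0 0 0 -0.02 0; 0 0 0 -0.045 0; 0 -0.005 0.01 -0.07 5; 0 -0.015 0.03 -0.09 11; 0 -0.025 0.055 -0.1 18; 0 -0.04 0.08 -0.105 25; 0 -0.055 0.11 -0.105 32; 0 -0.07 0.14 -0.105 39; 0 -0.085 0.165 -0.105 46'
python3 - <<'E'
from h import *
to(*slab(-49,-7),90,92.8)
E
```

```text
time_s: 13.75
ee_pos: [0.4459, -0.1209, 0.1085]
tcp_rot: [-0.002, 0.391, 0.921, -0.001]
contact_force: [0.6, -0.8, -2.0]
width: 0.0551
tool shift [0.0644 0.1323 0.0185] twist 41.2 | at [ 445.9 -120.9  108.5] yaw 134.0 w 55.1 F [ 0.6 -0.8 -2. ] t 13.75
```

```bash
python3 -m inch '0 0.01 0.025 0 6; 0 0.02 0.05 0 12; 0 0.032 0.07 0 18; 0 0.042 0.09 0 24; 0 0.05 0.105 0 30; 0 0.058 0.12 0 36; 0 0.064 0.132 0 41; 0 0.064 0.132 0 41; 0 0.064 0.132 0 41; 0 0.064 0.132 0 41'
python3 - <<'E'
from h import *
to(*slab(-46,-5),25,92.8)
t=snap("top");cv2.imwrite("pics/hov.png",cv2.resize(t["frame"][145:240,195:290],(570,570),interpolation=cv2.INTER_CUBIC))
E
```

```text
time_s: 14.58
ee_pos: [0.4964, 0.0145, 0.1087]
tcp_rot: [-0.001, 0.686, 0.728, -0.001]
contact_force: [-0.3, -1.1, -1.9]
width: 0.055
tool shift [0.0048 0.0031 0.0837] twist 0.6 | at [496.4  14.5 108.7] yaw 93.4 w 55.0 F [-0.3 -1.1 -1.9] t 14.58
```

```bash
python3 - <<'E'
from h import *
to(*slab(-60,-3),27,92.8)
E
python3 -m inch '0 0.006 -0.007 0.01 0.6; 0 0.006 -0.011 0.03 0.6; 0 0.006 -0.011 0.05 0.6; 0 0.006 -0.011 0.065 0.6; 0 0.006 -0.011 0.076 0.6; 0 0.006 -0.011 0.081 0.6; 0 0.006 -0.011 0.081 0.6; 0 0.006 -0.011 0.081 0.6'
python3 - <<'E'
from h import *
to(*slab(-45,-1.8),22.5,92.8)
E
```

```text
tool shift [ 0.0071 -0.0113  0.0819] twist 0.6 | at [496.8  14.4 108.9] yaw 93.4 w 54.8 F [-1.  -0.4 -2.5] t 14.63
time_s: 15.3
ee_pos: [0.4867, 0.02, 0.0287]
tcp_rot: [-0.0, 0.69, 0.724, -0.0]
contact_force: [-0.4, -0.3, -1.9]
width: 0.0547
tool shift [0.002  0.0135 0.0062] twist -0.0 | at [486.7  20.   28.7] yaw 92.8 w 54.7 F [-0.4 -0.3 -1.9] t 15.3
```

Positive tool y is +x here and tool x is +y. Moving across to leave about 3 mm in x and 1 mm in y, then looking through the scene camera.

```bash
python3 -m inch '0 0.001 0.003 0.001 0; 0 0.002 0.007 0.003 0; 0 0.002 0.011 0.005 0; 0 0.002 0.0135 0.0058 0; 0 0.002 0.0135 0.0058 0; 0 0.002 0.0135 0.0058 0; 0 0.002 0.0135 0.0058 0'
python3 - <<'E'
from h import *
to(*slab(-42,-0.6),20.2,92.8)
t=snap("scene")
cv2.imwrite("pics/pl2s.png",cv2.resize(t["frame"][150:240,210:330],(800,600),interpolation=cv2.INTER_CUBIC))
E
```

```text
time_s: 15.88
ee_pos: [0.5002, 0.0232, 0.0226]
tcp_rot: [-0.0, 0.69, 0.724, -0.0]
contact_force: [-0.5, 0.2, -2.2]
width: 0.0552
tool shift [0.0007 0.0029 0.0024] twist -0.0 | at [500.2  23.2  22.6] yaw 92.8 w 55.2 F [-0.5  0.2 -2.2] t 15.88
```

View pics/pl2s.png

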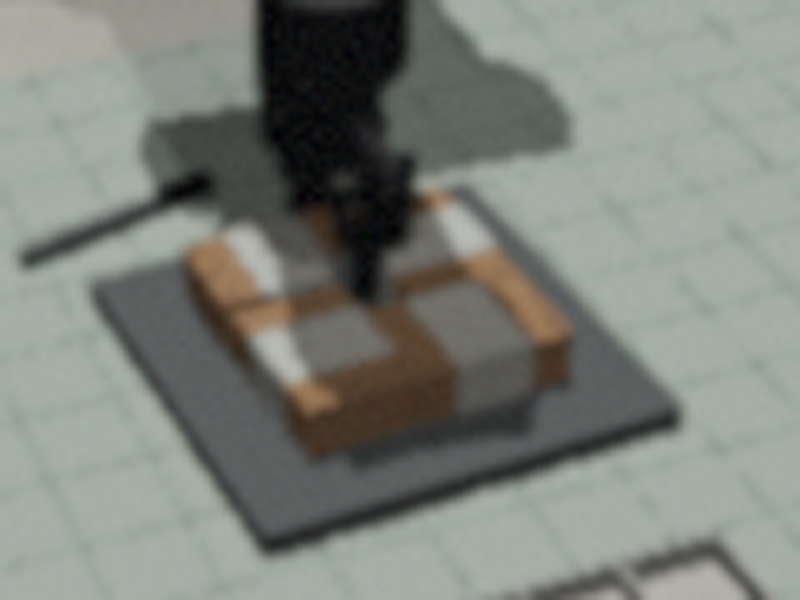

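The carton hangs level in its place, with a hairline gap to the side carton at about (290,300). Closing the gap in small steps while reading the force.

```bash
python3 -m inch '0 0 0.001 0.0005 0; 0 0 0.0018 0.001 0; 0 0 0.0018 0.001 0; 0 0 0.0018 0.001 0' && for i in 1; do python3 -m inch '0 0 0.0005 0 0; 0 0 0.0005 0 0; 0 0 0.0005 0 0'; python3 -m inch '0 0 0.0005 0 0; 0 0 0.0005 0 0; 0 0 0.0005 0 0'; python3 -m inch '0 0.0004 0 0 0; 0 0.0004 0 0 0; 0 0.0004 0 0 0'; done; python3 -c "
from h import *
to(*slab(-42,-0.6),20.2,92.8)"
```

```text
time_s: 16.27
ee_pos: [0.502, 0.0233, 0.0217]
tcp_rot: [0.0, 0.69, 0.724, -0.0]
contact_force: [1.0, 0.1, -2.4]
width: 0.0549
time_s: 16.52
ee_pos: [0.5026, 0.0233, 0.0217]
tcp_rot: [0.0, 0.69, 0.724, -0.0]
contact_force: [-0.5, -0.2, -2.2]
width: 0.0547
time_s: 16.77
ee_pos: [0.5031, 0.0233, 0.0217]
tcp_rot: [0.0, 0.69, 0.724, -0.0]
contact_force: [-0.1, 0.6, -2.0]
width: 0.0547
time_s: 17.02
ee_pos: [0.503, 0.0238, 0.0217]
tcp_rot: [0.0, 0.69, 0.724, -0.0]
contact_force: [-0.6, -0.2, -1.9]
width: 0.0546
tool shift [ 0.0003 -0.      0.0015] twist -0.0 | at [503.   23.8  21.7] yaw 92.8 w 54.6 F [-0.6 -0.2 -1.9] t 17.02
```

```bash
python3 -m inch '0 0.0003 0.0004 0.0005 0; 0 0.0003 0.0004 0.001 0; 0 0.0003 0.0004 0.0013 0; 0 0.0003 0.0004 0.0013 0' && python3 -m inch '0 0 0 0.0003 0; 0 0 0 0.0005 0; 0 0 0 0.0005 0' && python3 -m inch '0 0 0 0.0003 0; 0 0 0 0.0005 0; 0 0 0 0.0005 0'
```

```text
time_s: 17.35
ee_pos: [0.5035, 0.0241, 0.0204]
tcp_rot: [0.0, 0.69, 0.724, 0.0]
contact_force: [-0.1, 1.1, -1.2]
width: 0.055
time_s: 17.6
ee_pos: [0.5035, 0.0241, 0.0202]
tcp_rot: [0.0, 0.69, 0.724, 0.0]
contact_force: [-1.2, 0.9, 4.3]
width: 0.055
time_s: 17.85
ee_pos: [0.5035, 0.0241, 0.0202]
tcp_rot: [0.0, 0.69, 0.724, 0.0]
contact_force: [-3.0, 1.2, 8.6]
width: 0.0544
```

```bash
python3 -m inch '0 0.0004 0.0004 -0.0005 0; 0 0.0004 0.0004 -0.0005 0; 0 0.0004 0.0004 -0.0005 0' && python3 -m inch '0.78 0 0 0 0; 0.78 0 0 0 0; 0.78 0 0 0 0; 0.78 0 0 0 0' && python3 -m inch '0.78 0 0 -0.015 0; 0.78 0 0 -0.045 0; 0.78 0 0 -0.085 0; 0.78 0 0 -0.12 0; 0.78 -0.03 -0.01 -0.13 0; 0.6 -0.07 -0.02 -0.13 0; 0.3 -0.11 -0.03 -0.13 0; 0 -0.15 -0.04 -0.13 0; 0 -0.19 -0.05 -0.13 0; 0 -0.23 -0.06 -0.13 0'
python3 - <<'E'
from h import *
t=snap("top");np.savez("pics/t4.npz",**{k:np.array(v) for k,v in t.items()})
to(0,0,0,90)
for n,a in dict(side_far=(70,-64,70,-20,0),laidfar_far=(70,-8,70,64,0),side_outer=(-8,-70,64,-70,1),front_outer_y=(-64,-70,-20,-70,1),front_outer_x=(-70,-64,-70,8,0),laidleft_end=(-70,20,-70,64,0),laidleft_outer=(-64,70,8,70,1),laidfar_outer=(20,70,64,70,1)).items():
    print(n,*edge(t,.045,*a))
cv2.imwrite("pics/pl2t.png",cv2.resize(t["frame"][145:240,195:290],(600,600),interpolation=cv2.INTER_CUBIC))
E
```

```text
time_s: 18.1
ee_pos: [0.5036, 0.0242, 0.0202]
tcp_rot: [0.0, 0.69, 0.724, -0.0]
contact_force: [-2.9, -0.5, 6.3]
width: 0.0552
time_s: 18.43
ee_pos: [0.504, 0.0245, 0.0198]
tcp_rot: [0.0, 0.69, 0.724, 0.0]
contact_force: [0.3, 0.2, -0.1]
width: 0.067
time_s: 19.27
ee_pos: [0.4545, -0.21, 0.15]
tcp_rot: [0.0, 0.69, 0.724, 0.0]
contact_force: [1.3, 1.1, 0.1]
width: 0.0056
tool shift [ 0.2363 -0.4443  0.1502] twist 2.4 | at [ 453.6 -217.8  150.2] yaw 92.4 w 0.7 F [-0.1 -6.2 -0.2] t 19.32
side_far -0.85 0.77 0.49
laidfar_far -0.07 0.49 0.75
side_outer -0.05 0.76 0.55
front_outer_y -0.16 -2.66 0.17
front_outer_x -0.71 1.39 0.63
laidleft_end 0.21 -0.23 0.52
laidleft_outer 0.69 -0.18 0.47
laidfar_outer 0.33 -1.28 0.29
```

View pics/pl2t.png

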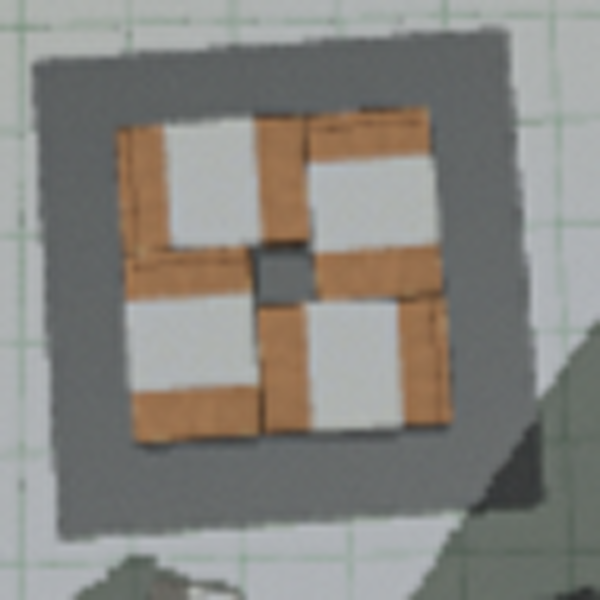

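The pinwheel is closed. The side carton is at (375,180), the front carton at (355,370) and the hole at (287,275), with only thin seams left. I'll verify centres and yaw from the white bands before deciding on a final nudge.

```bash
cat > bands.py <<'E'
from h import *
def bands(s,k=8):
    x0,y0,x1,y1=205,155,275,225; f=cv2.resize(s["frame"][y0:y1,x0:x1],None,fx=k,fy=k,interpolation=cv2.INTER_CUBIC); h=cv2.cvtColor(f,cv2.COLOR_BGR2HSV)
    m=((h[...,1]<45)&(h[...,2]>122)).astype(np.uint8); m=cv2.morphologyEx(m,cv2.MORPH_OPEN,np.ones((15,15)))
    for c in cv2.findContours(m,cv2.RETR_EXTERNAL,cv2.CHAIN_APPROX_NONE)[0]:
        if cv2.contourArea(c)<100*k*k: continue
        p=ray(s,(c.reshape(-1,2)+.5)/k-.5+[x0,y0],.045)*1000; M=cv2.moments(p.astype(np.float32)); ctr=np.array([M["m10"],M["m01"]])/M["m00"]
        print("centre in slab",inslab(ctr).round(1)[0],"size/yaw",rect(p/1000)[2:])
E
python3 - <<'E'
from bands import *
for n in("top0","t3","t4"): print(n); bands(snap(0,f"pics/{n}.npz"))
E
```

```text
top0
centre in slab [-28.2  42.9] size/yaw [40.5 57.   2.8]
centre in slab [42.1 28.6] size/yaw [57.4 40.4  2.2]
t3
centre in slab [-28.2  43.1] size/yaw [40.6 59.2  2.7]
centre in slab [ 28.  -42.3] size/yaw [40.7 58.6  3. ]
centre in slab [42.6 28.7] size/yaw [58.7 40.5  2.2]
t4
centre in slab [-42.8 -28.5] size/yaw [57.6 40.6  1.2]
centre in slab [-28.2  42.9] size/yaw [40.5 59.1  2.9]
centre in slab [ 28.1 -42.2] size/yaw [40.7 58.5  3.1]
centre in slab [42.4 28.7] size/yaw [58.4 40.5  2.1]
```

The laid cartons haven't moved (within 0.3 mm) and the side carton is on its mark. The front carton's yaw is about 1° low, so its −y end stands about 1 mm proud on −x. I'll square it with one gentle push of the shut fingertips on its −x face near that end.

```bash
python3 -c "
from h import *
to(*slab(-105,-50),90,92.8)"; python3 -m inch '0 0.03 0 0.01 0; 0 0.06 -0.005 0.025 0; 0 0.09 -0.01 0.04 0; 0 0.12 -0.012 0.05 0; 0 0.15 -0.014 0.055 0; 0 0.17 -0.014 0.06 0; 0 0.19 -0.014 0.06 0; 0 0.19 -0.014 0.06 0; 0 0.19 -0.014 0.06 0; 0 0.19 -0.014 0.06 0' && python3 -c "
from h import *
to(*slab(-105,-50),28,92.8)"
```

```text
tool shift [ 0.1897 -0.0033  0.0602] twist -0.4 | at [ 453.6 -217.8  150.2] yaw 92.4 w 0.7 F [-0.1 -6.2 -0.2] t 19.32
time_s: 20.15
ee_pos: [0.4323, -0.0194, 0.09]
tcp_rot: [0.0, 0.69, 0.724, -0.0]
contact_force: [0.2, -1.2, -0.3]
width: 0.0001
tool shift [-0.0095  0.0098  0.062 ] twist 0.0 | at [432.3 -19.4  90. ] yaw 92.8 w 0.1 F [ 0.2 -1.2 -0.3] t 20.15
```

```bash
python3 -m inch '0 -0.009 0.01 0.02 0; 0 -0.009 0.01 0.04 0; 0 -0.009 0.01 0.055 0; 0 -0.009 0.01 0.062 0; 0 -0.009 0.01 0.062 0; 0 -0.009 0.016 0.062 0; 0 -0.009 0.022 0.062 0; 0 -0.009 0.026 0.062 0; 0 -0.009 0.026 0.062 0; 0 -0.009 0.026 0.062 0' && python3 -m inch '0 0 0.0005 0 0; 0 0 0.001 0 0; 0 0 0.001 0 0; 0 0 0.001 0 0'
python3 - <<'E'
from h import *
st=monitor.sense(); print(inslab(st["ee_pos"][:2]*1000).round(2),st["contact_force"].round(1))
t=snap("scene")
cv2.imwrite("pics/push.png",cv2.resize(t["frame"][150:240,210:330],(800,600),interpolation=cv2.INTER_CUBIC))
E
```

```text
time_s: 20.98
ee_pos: [0.4595, -0.0269, 0.0286]
tcp_rot: [0.001, 0.69, 0.724, 0.0]
contact_force: [0.7, 0.0, -0.3]
width: 0.0001
time_s: 21.32
ee_pos: [0.4591, -0.0267, 0.0279]
tcp_rot: [-0.0, 0.69, 0.724, -0.0]
contact_force: [0.4, 0.4, -0.8]
width: -0.0005
[[-88.34 -49.16]] [ 0.4  0.4 -0.8]
```

View pics/push.png

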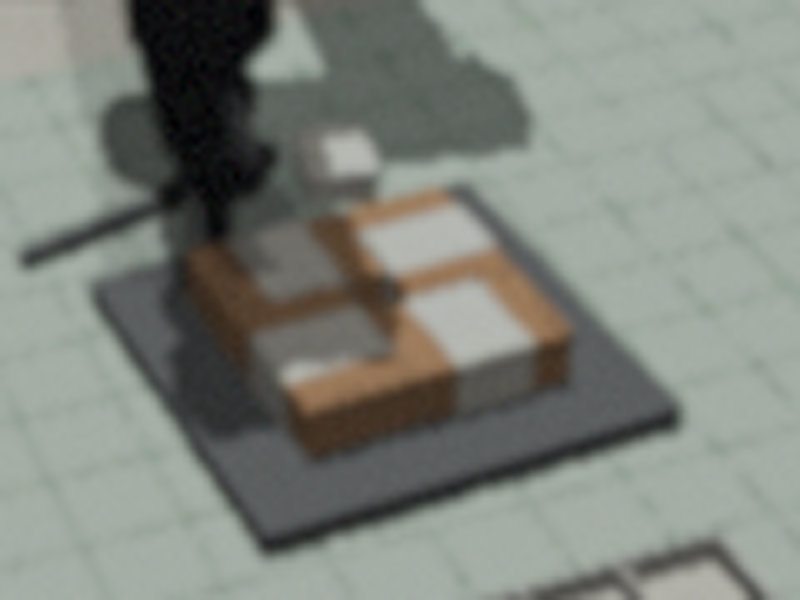

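The fingertips stand right behind the front carton's −x face at about (215,240) px, with no force yet. Pushing in 0.7 mm steps and reading the force.

```bash
python3 -m inch '0 0 0.001 0 0; 0 0 0.002 0 0; 0 0 0.002 0 0; 0 0 0.002 0 0' | grep -E 'force|ee_pos'; python3 -m inch '0 0 0.0007 0 0; 0 0 0.0007 0 0; 0 0 0.0007 0 0; 0 0 0.0007 0 0' | grep -E 'force|ee_pos'; python3 -m inch '0 0 0.0007 0 0; 0 0 0.0007 0 0; 0 0 0.0007 0 0; 0 0 0.0007 0 0' | grep -E 'force|ee_pos'; python3 -c "
from h import *
print(inslab(monitor.sense()['ee_pos'][:2]*1000))
bands(vision.snapshot('top')) if 0 else None
from bands import bands
bands(vision.snapshot('top'))"
```

```text
ee_pos: [0.4613, -0.0267, 0.0279]
contact_force: [0.2, 0.3, -0.4]
ee_pos: [0.4619, -0.0266, 0.0279]
contact_force: [-0.2, 0.4, 0.1]
ee_pos: [0.4626, -0.0266, 0.0279]
contact_force: [-0.3, 0.5, 0.6]
[[-84.79058618 -49.22084479]]
centre in slab [-27.1  52.8] size/yaw [40.4 42.5  2.5]
centre in slab [42.2 28.6] size/yaw [57.9 40.6  2.3]
```

```bash
python3 -m inch '0 0 0.0007 0 0; 0 0 0.0007 0 0; 0 0 0.0007 0 0; 0 0 0.0007 0 0' | grep -E 'force|ee_pos'; python3 -m inch '0 0 0.0007 0 0; 0 0 0.0007 0 0; 0 0 0.0007 0 0; 0 0 0.0007 0 0' | grep -E 'force|ee_pos'
python3 - <<'E'
from h import *
s=vision.snapshot("scene"); s0=np.load("pics/t4.npz")
g=s["frame"][150:240,210:330]; p=cv2.imread("pics/push.png"); p=cv2.resize(p,(120,90),interpolation=cv2.INTER_AREA)
d=cv2.absdiff(g,p).max(2); print("changed px near side carton/front joint",[(int(d[y0:y1,x0:x1].max())) for x0,x1,y0,y1 in((45,68,55,70),(38,60,38,52),(55,85,30,58))])
E
```

```text
ee_pos: [0.4633, -0.0266, 0.0279]
contact_force: [1.1, -0.5, 0.7]
ee_pos: [0.4637, -0.0266, 0.0278]
contact_force: [-1.0, -0.8, 1.3]
changed px near side carton/front joint [40, 25, 30]
```

```bash
python3 -m inch '0 0 0.0005 0 0; 0 0 0.0005 0 0; 0 0 0.0005 0 0; 0 0 0.0005 0 0' | grep -E 'force|ee_pos';  python3 -m inch '0 0 0.0005 0 0; 0 0 0.0005 0 0; 0 0 0.0005 0 0; 0 0 0.0005 0 0' | grep -E 'force|ee_pos'; python3 -m inch '0 0 -0.01 0 0; 0 0 -0.03 -0.02 0; 0 0 -0.05 -0.06 0; 0 -0.04 -0.05 -0.1 0; 0 -0.08 -0.05 -0.12 0; 0 -0.12 -0.05 -0.12 0; 0 -0.16 -0.05 -0.12 0; 0 -0.2 -0.05 -0.12 0; 0 -0.22 -0.05 -0.12 0; 0 -0.22 -0.05 -0.12 0' | tail -2
python3 - <<'E'
from bands import *
t=snap("top"); np.savez("pics/t5.npz",**{k:np.array(v) for k,v in t.items()}); bands(t)
for n,a in dict(front_outer_y=(-64,-70,-20,-70,1),front_outer_x=(-70,-64,-70,8,0),side_far=(70,-64,70,-20,0)).items(): print(n,*edge(t,.045,*a))
E
```

```text
ee_pos: [0.4642, -0.0266, 0.0278]
contact_force: [-2.6, -1.8, 2.0]
ee_pos: [0.4649, -0.0266, 0.0278]
contact_force: [-3.0, -2.0, 1.2]
contact_force: [1.4, -0.3, 0.5]
width: -0.0
centre in slab [-41.7 -28.2] size/yaw [57.3 40.3  2.5]
centre in slab [-28.2  42.9] size/yaw [40.5 58.4  2.8]
centre in slab [ 28.3 -41.9] size/yaw [40.6 58.1  2.6]
centre in slab [42.4 28.6] size/yaw [58.2 40.5  2.3]
front_outer_y 0.24 -0.28 0.57
front_outer_x 0.13 0.3 0.43
side_far -0.69 1.73 0.44
```

The front carton is now square: centre (−41.7, −28.2), yaw 2.5°. The others are within about 0.3 mm of before. One last look at the whole scene.

Run:
```python
from h import *
t=snap("top");s=snap("scene");o=np.zeros((600,800,3),np.uint8)
o[:300,:400]=cv2.resize(t["frame"],(400,300),interpolation=cv2.INTER_AREA); o[:300,400:]=cv2.resize(s["frame"],(400,300),interpolation=cv2.INTER_AREA)
o[300:,:300]=cv2.resize(t["frame"][150:230,200:280],(300,300),interpolation=cv2.INTER_CUBIC); o[300:,310:710]=cv2.resize(s["frame"][165:240,215:315],(400,300),interpolation=cv2.INTER_CUBIC)
cv2.imwrite("pics/final.png",o)
```

```text
(no output)
```

View pics/final.png

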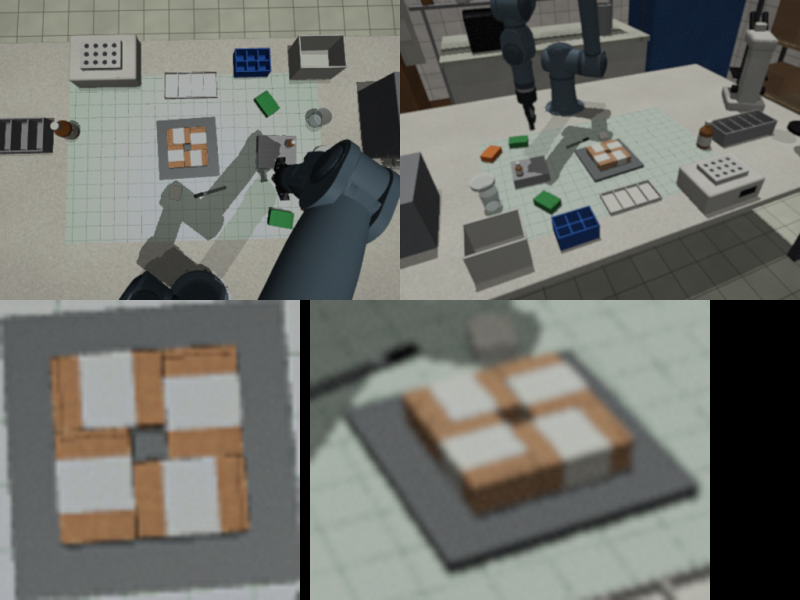

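The pinwheel is closed, square and flush, with the hole at (150,443) in the lower-left crop. The bystanders are where they were and the gripper is clear in the air. Handing in.

```bash
python3 -c "
from cell import arm,monitor
print(monitor.sense()['time_s']); print(arm.hand_in())"
```

```text
24.7833
the job is handed in; nothing more can be done
None
```

The layer is finished and handed in at about 25 s of robot time. The open carton is in the side place. The shelf carton, slid out forward from under the riser before lifting, is in the front place. I then squared the front carton with one gentle fingertip push.

**Final checks (top camera, slab frame):**

| Carton | Measured centre (mm) | Nominal centre (mm) | Measured yaw (slab is 2.8°) |
|---|---|---|---|
| Side | (28.3, −41.9) | (28, −42) | 2.6° |
| Front | (−41.7, −28.2) | (−42, −28) | 2.5° |

- **Laid cartons:** both read within about 0.3 mm of where they started.
- **Forces:** the highest reading I took was about 9 N.
- **Bystanders:** in the last picture they looked undisturbed and the robot was clear of everything. The arm hid the area around the orange look-alike from the top camera, so I checked that one only in the scene view.

**Checks that disagreed:**
- **Side carton's far edge:** the edge fit put it about 0.7 mm short of nominal and 1.7° off, while its white-band measurement says it is square. That fit is noisy at this resolution, so I trusted the bands and the pictures.
- **Front carton before the push:** it was about 1° off; the push corrected this.

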